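# Fit the filter and open the watering tank's unknown-hand cap

## Robot

A 6-joint arm with a two-finger parallel gripper is mounted at the origin on the work surface. World frame = base frame: x ahead of the robot, y to its left, z up, the work surface at z = 0. Lengths are in m, angles in rad, forces in N, time in s.
With the tool pointing down it reaches from about 0.35 to 0.8 m from the base axis. Payload 7.3 kg.
Tool frame: the origin (TCP) lies at the very end of the fingers, on their centre line; the grasp point (between the pads) lies 19 mm behind it; z points along the fingers, x is the direction in which the jaws open and shut, and the axes are right-handed (so a half turn about z gives the same grasp; the last joint's range is limited). The gripper opens to 85 mm and grips with 20 to 120 N. Pads are 22 mm wide; open, the fingers measure 114 mm over their backs; the gripper's body (76 mm by 85 mm) begins 54 mm behind the grasp point. The pads swing forward as they close: fully open they stand 13 mm farther back than shut.
Start: joints at [-1.436, 0.342, 1.524, -0, 1.275, -0.146], TCP at [0.146, -0.504, 0.231] pointing down, gripper open.
Joint ranges: [-2.53, 2.53], [-0.77, 2.02], [0.04, 2.7], [-1, 4.14], [0.28, 2.66], [-3.11, 3.11]. Speed limits (rad/s): [2.57, 2.57, 3.14, 3.14, 3.14, 3.14].

## Interface

Orientations are given as a unit quaternion [x, y, z, w].
In Python, from station import * gives the robot as it stands.
- The arm moves only by the tool move_arm, never from a script. Its arguments are lists of equal length, an entry for each row: "gripper": the finger opening in m, from 0 to 0.0854; "linear": the shift along the world's x, y, z in m, a list of three; "spin": the turn about the world's z in degrees. A call has exactly 10 rows; each row shifts and turns the commanded pose from where the row before left it; what a row does not reach is not made up. A row lasts 1/8 s, in which the tool goes at most 62.5 mm and 10.7 degrees, less where a joint would pass 70% of its speed; a pose out of reach is approached as far as the arm can. A call is refused whole if a number of a shift passes 0.0625 or a number of a turn 10.7, either way. A call with a gripper value outside its range is refused whole. The fingers move at their own pace and stop on an object; "grip_force" is the grip in N (left out, the last holds). Time passes only in rows, so rows that do not move let the fingers close, or fill a call up. It gives the time, the measured TCP pose, the force and the opening at its end, in the units of the state.
- sense(): the state, without advancing time (a new reading comes with each control period).
- camera(name): name is "scene" or "top" or "wrist"; returns a dict with "img" (480x640x3 uint8, blue, green, red), "K" (3x3 intrinsics, pixels), "k1" (the pictures are not rectified: a ray, as slopes to the right and down, at radius r is drawn at 1 + k1 r^2 times it, then the intrinsics apply), "R" (3x3) and "t" (3): a world point X has camera coordinates R X + t; the wrist camera has in their place "hand_eye" (4x4, takes a point from camera to tool coordinates, whose origin is the TCP and whose axes are the tool frame's). Camera axes: x right, y down, z forward; pixel columns grow to the right and rows downward; lengths in m; the calibration is good to about 2 mm. A picture is of the moment at which its call begins: read the wrist's pose just before it. There is no depth.
- job_done(): hands the job in, once; it reports no verdict.
The state is a dict: "clock": time; "joint_positions": joint angles; "dq": joint speeds; "tau": joint torques, N m; "position": TCP position; "tool_rot": TCP orientation; "contact_force": force on the tool from outside, world axes, zero at the start; "wrist_torque": the same for the moment, N m; "grip_width": finger opening in m.
Only numpy, scipy, OpenCV 4.12 (cv2) and the standard library are available. Lean on these libraries where they do the work, as an engineer would, in place of code of your own. Each camera call takes 0.05 s, during which the arm holds its last target.

## Task

Get the watering tank ready for filling: first lift the filter cassette out of the drying rack, slide it down into the slot on the tank until its shoulder sits on the tank's top, and let go of it. Then undo the black filler cap, which may have an ordinary or a reverse thread (nobody remembers, so try it both ways), lift it off and finish while still holding it upright above its neck, its lower edge at least 5 cm above where it sat. Leave the pot, saucer, trowel, plant marker and spray bottle where they are.

Things in the scene. Friction and masses are not known exactly. Their poses are not given: they have to be found in the camera images.
- tank: Grey plastic watering tank, 150 (x) x 280 (y) x 120 mm high, fixed near the table's middle. Origin: centre of its underside; z up; +x points away from the face with the four drip outlets and level window. On its flat top: the filter slot, 65 mm from the middle towards -y, and the filler neck, 75 mm towards +y.
- slot (a point): Centre of the mouth of the filter slot, level with the tank's top (120 mm above the table). The slot is a vertical opening, 13 mm along the tank's x and 83 mm along its y, 90 mm deep, with a sloping lead-in all round that widens it to 21 x 91 mm at the top. Axes as the tank's.
- neck (a point): Rim centre of the filler neck (32 mm wide, rim 150 mm above the table); axes as the tank's. Its short quick thread is ordinary or reverse, differing from case to case: the undoing way (anticlockwise from above if ordinary, clockwise if reverse) the cap turns level, without rising, 63 degrees to a stop, and from 55 degrees on lifts straight off; the other way it stops within about 5 degrees.
- cap_bar (a point): Centre of the grip bar on the loose black ribbed filler cap (40 to 80 g, 56 mm wide, 30 mm high without bar). The bar stands upright on its top: 48 mm long (this point's y), 14 thick (x), 28 high; this point is 14 mm below the bar's top, 44 mm above the cap's lower edge and, closed, 20 mm above the neck's rim. Closed, the cap cannot be pulled off.
- cassette_center (a point): Centre, half-way up, of the filter cassette: loose white slab with grey filter faces, upright in the rack, 100 mm high (z), 60 to 110 g. From the bottom: body 10 (x) x 80 (y) x 65 mm; shoulder 27 x 104 x 5 mm; pull tab 10 (x) x 40 (y) x 30 mm, gripped across its thickness. Fits the slot either way round; fully home this point is 15 mm below the slot's mouth.
- rack: Steel wire drying rack, 126 (x) x 70 (y) x 47 mm high, fixed, to the left or right of the tank; origin: centre of its underside. Four upright wire hoops side by side along x; the cassette stands between the two middle ones (14 mm apart), its bottom 6 mm above the table, its flat faces towards the rack's x.
- pot_center (a point): Centre of an empty terracotta pot, 116 mm diameter, 105 mm high: leave it alone. It stands on the table on the other side of the tank from the rack.
- saucer_center (a point): Centre of a white ceramic saucer, 124 mm diameter, 16 mm high, on the table: leave it alone.
- trowel_center (a point): Near the middle of a steel trowel with wooden handle, 270 mm long (along x), lying behind the tank: leave it alone.
- marker_center (a point): Centre of a bamboo plant marker, 130 x 18 x 5 mm, lying on the table: leave it alone.
- sprayer_center (a point): Centre of a clear spray bottle with a white head, 80 mm diameter, 202 mm high, standing behind the tank: leave it alone.
Not all that is in view belongs to the job. There is more than one size of the part that bears cassette_center; the job needs the middle-sized. There is more than one size of the part that bears cap_bar; the job needs the smaller.

How it is judged:
On the way, in this order (a step that is already met when the one before it is completed fails the run):
1. the filter cassette is fully home in the slot and let go of, the cap still on its neck (horizontal distance between cassette_center and slot below 0.004 m and z of cassette_center in the frame of tank between 0.098 and 0.109 m and angle between cassette_center's own z axis and vertical below 0.06 rad and angle between the y axis of cassette_center and the y axis of tank, either way round below 0.06 rad and contact force between cassette and the fingers below 0.1 N and z of cap_bar in the frame of neck below 0.03 m), for 0.3 s.
2. the cap is lifted clear off its neck in the gripper (z of cap_bar in the frame of neck above 0.064 m and horizontal distance between cap_bar and neck below 0.08 m and contact force between cap and the fingers above 0.5 N), for 0.2 s.
At the end, for the whole second after the job is handed in: Cassette in the slot, shoulder on the tank's top (within 4 mm of its axis, at most 4 mm short, square within 0.06 rad), untouched; the cap still in the gripper, upright within 0.3 rad, at least 44 mm above its seat, within 80 mm sideways of the neck, clear of the tank (all of step 2 and horizontal distance between cassette_center and slot below 0.004 m and z of cassette_center in the frame of tank between 0.098 and 0.109 m and angle between cassette_center's own z axis and vertical below 0.06 rad and angle between the y axis of cassette_center and the y axis of tank, either way round below 0.06 rad and contact force between cassette and the fingers below 0.1 N and contact force between cap and tank below 0.05 N and angle between cap_bar's own z axis and vertical below 0.3 rad and linear speed of cap below 0.05 m/s); the arm keeps its last pose, push and grip.
It fails at once if a bystander (pot, saucer, trowel, marker, sprayer) is moved over 30 mm (distance of any of pot_center, saucer_center, trowel_center, marker_center, sprayer_center from where it was at the start of the episode above 0.03 m).
It also fails if it takes over 72 s, if anything falls off the work surface, if the arm or the gripper's body presses on something with over 40 N, if the wrist force passes 120 N, or if a joint passes its speed limit or range.

## Working session

There is one attempt and no reset: what is moved stays moved. The work goes in short steps, Python scripts to look and compute and a tool call to move; the robot and the scene stay as the last step left them, time stands still between calls to the robot, and variables do not carry over. Pictures are saved under pics/ and viewed, and the job is handed in when it is done.

Besides the shell and the picture viewer there is one more tool, called after "Request:" as name(argument=value, ...) on one line, values as JSON. move_arm: Moves the arm, as the interface text tells. Its arguments: {"type":"object","properties":{"gripper":{"type":"array","items":{"type":"number"}},"linear":{"type":"array","items":{"type":"array","items":{"type":"number"}}},"spin":{"type":"array","items":{"type":"number"}},"grip_force":{"type":"number"}},"required":["gripper","linear","spin"]}

```bash
mkdir -p pics && cat > h.py <<'E'
from station import *
import numpy as np, cv2
def snap(n,f):
    c=camera(n); cv2.imwrite('pics/'+f,c['img']); np.savez('pics/'+f[:-4]+'.npz',**{k:np.array(v) for k,v in c.items()}); return c
def und(c,u,v):
    K=np.array(c['K']);k1=float(c['k1'])
    p=np.array([(u-K[0,2])/K[0,0],(v-K[1,2])/K[1,1]]);q=p.copy()
    for _ in range(30): q=p/(1+k1*(q@q))
    return np.array([q[0],q[1],1])
def ray(c,u,v,s=None):
    d=und(c,u,v)
    if 'R' in c:
        R=np.array(c['R']);t=np.array(c['t']);return -R.T@t,R.T@d
    from scipy.spatial.transform import Rotation as Ro
    H=np.array(c['hand_eye']);Rt=Ro.from_quat(s['tool_rot']).as_matrix()
    return np.array(s['position'])+Rt@H[:3,3],Rt@H[:3,:3]@d
def onz(c,u,v,z,s=None):
    o,d=ray(c,u,v,s);return o+d*(z-o[2])/d[2]
E
python3 - <<'E'
from h import *
s=sense();print(s)
for n in('scene','top','wrist'):
    c=snap(n,n+'0.png');print(n,c['K'],c['k1'],c.get('R'),c.get('t'),c.get('hand_eye'))
E
```

```text
{'clock': 0.0, 'joint_positions': array([-1.43598719e+00,  3.42732522e-01,  1.52499206e+00,  3.14429945e-06,
        1.27536978e+00, -1.46020182e-01]), 'dq': array([ 1.89220123e-03, -2.14446583e-03,  9.02212408e-04,  8.26946601e-04,
       -1.35312549e-05,  4.94245520e-04]), 'tau': array([ 1.54069901e-03, -4.33669245e+01, -2.46010655e+01, -5.84039321e-05,
        7.80247879e-03,  7.47097957e-07]), 'position': array([ 0.14546563, -0.5040497 ,  0.23062957]), 'tool_rot': array([ 7.99109182e-01, -6.01185455e-01, -5.26879007e-04, -5.34957803e-04]), 'contact_force': array([-1.03568439,  0.04981303,  0.31579436]), 'wrist_torque': array([-0.02742891,  0.00636768, -0.04392094]), 'grip_width': 0.08572561937441925}
scene [[527.1476042    0.         327.5861432 ]
 [  0.         527.1476042  240.33905008]
 [  0.           0.           1.        ]] -0.030176692709693535 [[ 0.86593252  0.50015819 -0.00162905]
 [ 0.38235511 -0.6640707  -0.64250656]
 [-0.32243672  0.55574445 -0.76627845]] [-0.44552141 -0.14974625  1.536143  ] None
top [[471.83423104   0.         325.31919679]
 [  0.         471.83423104 236.61003276]
 [  0.           0.           1.        ]] 0.042450867980183354 [[-0.0251658  -0.99962885  0.01043256]
 [-0.9871503   0.02320164 -0.15810111]
 [ 0.15780038 -0.01427725 -0.98736781]] [-0.03770254  0.54070978  1.22621818] None
wrist [[374.65770523   0.         320.62498822]
 [  0.         374.65770523 237.4458136 ]
 [  0.           0.           1.        ]] -0.050542446067206974 None None [[ 9.99999838e-01 -1.63739017e-04 -5.44643566e-04 -5.48922465e-04]
 [ 3.21255295e-04  9.52870021e-01  3.03378673e-01 -7.68425370e-02]
 [ 4.69299601e-04 -3.03378799e-01  9.52869920e-01 -1.42529258e-01]
 [ 0.00000000e+00  0.00000000e+00  0.00000000e+00  1.00000000e+00]]
```

View pics/scene0.png

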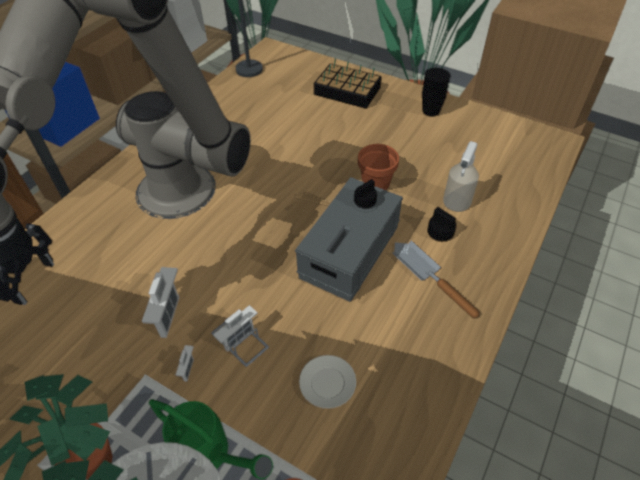

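View pics/top0.png

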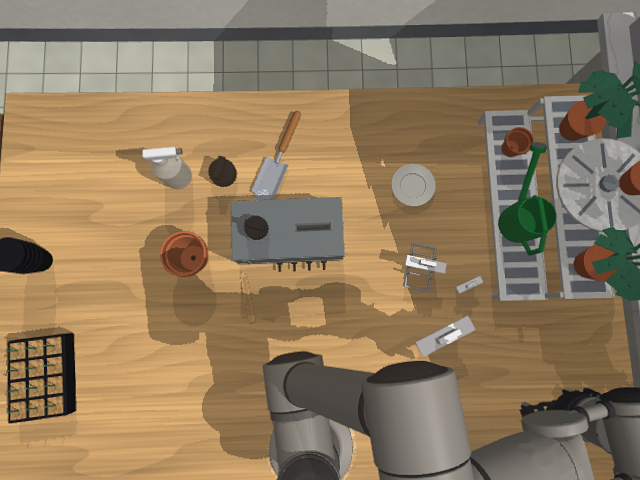

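View pics/wrist0.png

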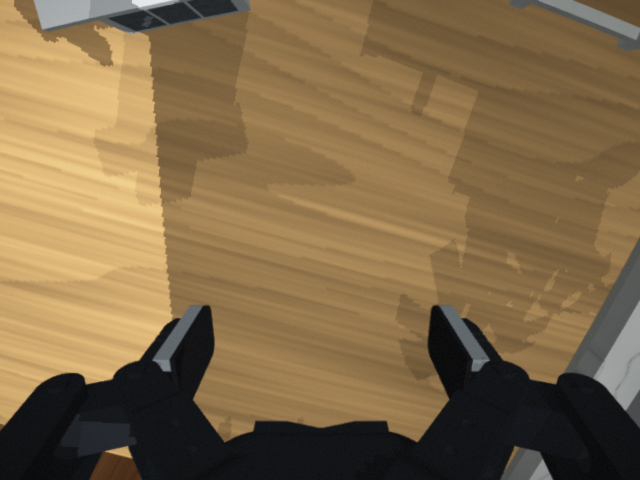

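```bash
python3 - <<'E'
from h import *
a=cv2.imread('pics/top0.png');b=cv2.imread('pics/scene0.png')
cv2.imwrite('pics/z1.png',cv2.resize(a[180:380,210:490],None,fx=2.8,fy=2.8,interpolation=2))
cv2.imwrite('pics/z2.png',cv2.resize(b[160:400,140:420],None,fx=2.4,fy=2.4,interpolation=2))
c=camera('top')
for n,u,v,z in [('tankTL',232,199,.12),('TR',342,198,.12),('BR',344,258,.12),('BL',232,262,.12),('slotL',296,227,.12),('slotR',330,227,.12),('tabL',407,261,.1),('tabR',445,266,.1),('saucer',413,185,.016),('cap2',222,172,.03),('pot',184,250,.105)]: print(n,onz(c,u,v,z).round(3))
E
```

```text
tankTL [0.63  0.186 0.12 ]
TR [ 0.626 -0.095  0.12 ]
BR [ 0.472 -0.095  0.12 ]
BL [0.469 0.185 0.12 ]
slotL [0.554 0.024 0.12 ]
slotR [ 0.552 -0.062  0.12 ]
tabL [ 0.463 -0.257  0.1  ]
tabR [ 0.448 -0.352  0.1  ]
saucer [ 0.684 -0.3    0.016]
cap2 [0.729 0.23  0.03 ]
pot [0.504 0.308 0.105]
```

View pics/z1.png

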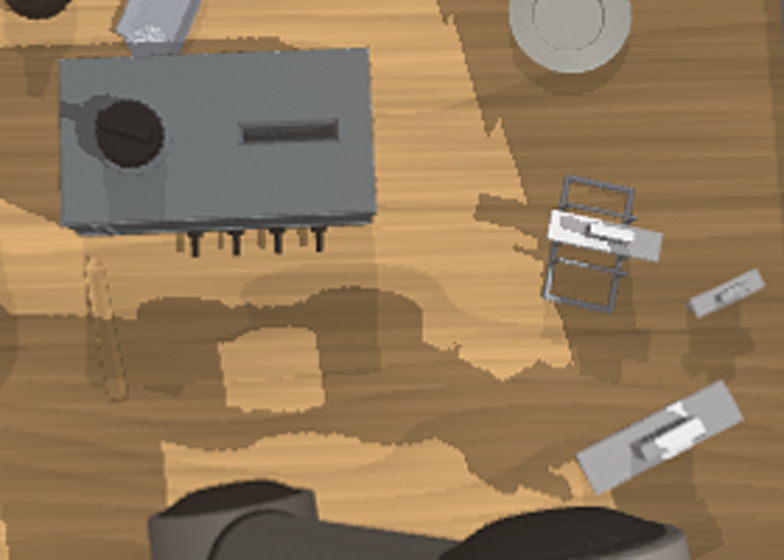

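View pics/z2.png

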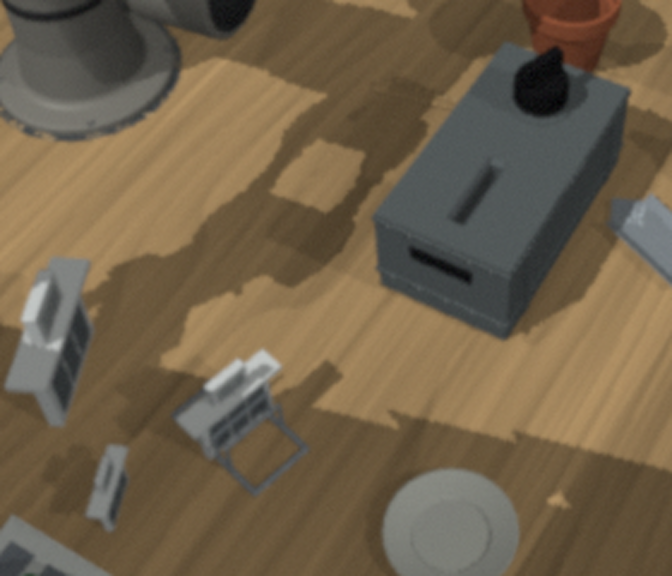

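Request:
move_arm(gripper=[0.085,0.085,0.085,0.085,0.085,0.085,0.085,0.085,0.085,0.085], linear=[[0.039,0.0255,0.003],[0.039,0.0255,0.003],[0.039,0.0255,0.003],[0.039,0.0255,0.003],[0.039,0.0255,0.003],[0.039,0.0255,0.003],[0.039,0.0255,0.003],[0.039,0.0255,0.003],[0,0,0],[0,0,0]], spin=[7.6,7.6,7.6,7.6,7.6,7.6,7.6,7.6,0,0], grip_force=40)

```text
clock: 1.45
position: [0.4571, -0.3005, 0.255]
tool_rot: [0.993, -0.114, -0.0, -0.0]
contact_force: [0.0, -0.7, -0.4]
grip_width: 0.0848
```

```bash
python3 - <<'E'
from h import *
s=sense();print(s['clock'],s['position'],s['tool_rot'],s['joint_positions'],s['contact_force'])
np.save('pics/s1.npy',s,allow_pickle=True)
snap('wrist','w1.png')
E
```

```text
1.45 [ 0.45705784 -0.30048744  0.25495968] [ 9.93425882e-01 -1.14476261e-01 -4.47794531e-04 -3.88769714e-05] [-7.21460551e-01  3.66063411e-01  1.42163246e+00 -4.57417563e-04
  1.35467688e+00 -4.91906707e-01] [ 0.03582085 -0.73112126 -0.41059266]
```

View pics/w1.png

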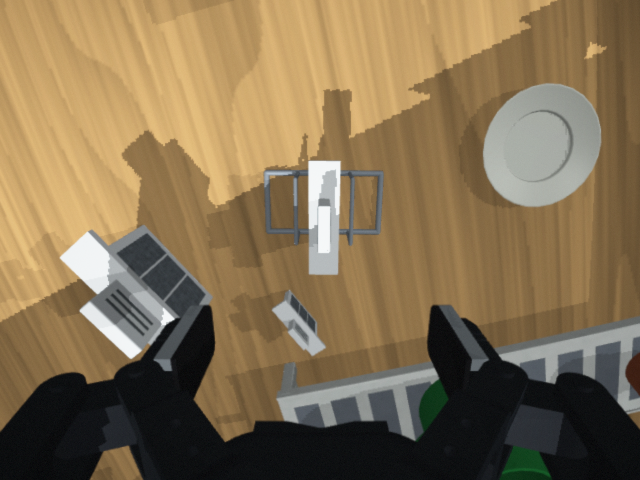

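```bash
python3 - <<'E'
from h import *
from scipy.spatial.transform import Rotation as Ro
s=np.load('pics/s1.npy',allow_pickle=True).item()
c=dict(np.load('pics/w1.npz'))
img=c['img'];hsv=cv2.cvtColor(img,cv2.COLOR_BGR2HSV)
m=((hsv[...,1]<30)&(hsv[...,2]>140)).astype(np.uint8)
n,l,st,ce=cv2.connectedComponentsWithStats(m)
i=l[265,323];print(st[i])
pts=np.argwhere(l==i)[:,::-1].astype(np.float32)
r=cv2.minAreaRect(pts);print(r);bp=cv2.boxPoints(r)
w=np.array([onz(c,u,v,.076,s) for u,v in bp]);print(w.round(4),w.mean(0))
# mid row profile per row
for row in range(165,272,6):
    xs=pts[pts[:,1]==row][:,0];print(row,xs.min(),xs.max(),end='; ')
a=onz(c,(308+340)/2,161,.076,s);b=onz(c,(309.5+338)/2,274,.076,s);print(a,b,np.hypot(*(a-b)[:2]),np.degrees(np.arctan2(*(a-b)[[1,0]])))
for z in(.106,):
    P=[onz(c,u,v,z,s) for u,v in[(317,200),(331,200),(331,254),(318,254)]];print(np.array(P).round(4),np.mean(P,0))
print('yaw',Ro.from_quat(s['tool_rot']).as_matrix()[:,0])
cv2.imwrite('pics/z3.png',cv2.resize(img[150:290,250:400],None,fx=4,fy=4,interpolation=2))
E
```

```text
[ 308  161   33  114 3393]
((324.0, 217.5), (113.0, 32.0), 90.0)
[[ 0.4553 -0.2554  0.076 ]
 [ 0.4817 -0.2616  0.076 ]
 [ 0.4597 -0.3628  0.076 ]
 [ 0.4307 -0.3561  0.076 ]] [ 0.4568611  -0.30897253  0.076     ]
165 309.0 339.0; 171 308.0 340.0; 177 308.0 339.0; 183 308.0 339.0; 189 309.0 339.0; 195 308.0 339.0; 201 309.0 339.0; 207 309.0 338.0; 213 309.0 338.0; 219 309.0 338.0; 225 309.0 338.0; 231 309.0 339.0; 237 309.0 338.0; 243 309.0 337.0; 249 309.0 337.0; 255 309.0 337.0; 261 309.0 337.0; 267 309.0 337.0; [ 0.46852462 -0.25849879  0.076     ] [ 0.44497097 -0.35939601  0.076     ] 0.1036099663990941 76.86007247144892
[[ 0.4568 -0.2838  0.106 ]
 [ 0.4676 -0.2863  0.106 ]
 [ 0.4576 -0.3307  0.106 ]
 [ 0.4471 -0.3283  0.106 ]] [ 0.45724543 -0.3072767   0.106     ]
yaw [ 9.73789970e-01 -2.27447326e-01 -8.98602334e-04]
```

View pics/z3.png

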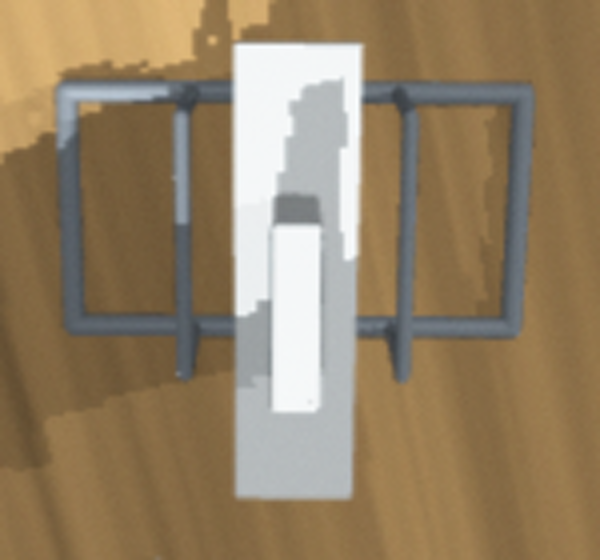

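Request:
move_arm(gripper=[0.06,0.05,0.05,0.05,0.05,0.05,0.05,0.0,0.0,0.0], linear=[[0,-0.0085,-0.025],[0,0,-0.03],[0,0,-0.03],[0,0,-0.03],[0,0,-0.03],[0,0,-0.02],[0,0,-0.008],[0,0,0],[0,0,0],[0,0,0]], spin=[0,0,0,0,0,0,0,0,0,0], grip_force=40)

```text
clock: 2.75
position: [0.4579, -0.3095, 0.0834]
tool_rot: [0.993, -0.114, 0.001, 0.001]
contact_force: [-0.6, -0.7, 1.5]
grip_width: 0.0089
```

```bash
python3 - <<'E'
from h import *
s=sense();print(s['clock'],s['position'],s['contact_force'],s['grip_width'])
snap('wrist','w2.png')
E
```

```text
2.75 [ 0.4579469  -0.3095074   0.08336433] [-0.62603214 -0.69775323  1.52113799] 0.008923822380672266
```

View pics/w2.png

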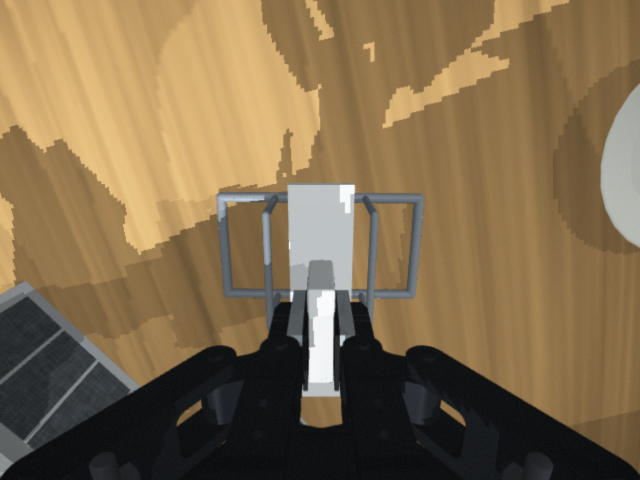

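Request:
move_arm(gripper=[0,0,0,0,0,0,0,0,0,0], linear=[[0,0,0.02],[0,0,0.04],[0,0,0.04],[0,0,0.04],[0.02,0.036,0.03],[0.025,0.045,0],[0.025,0.045,0],[0.015,0.035,0],[0.01,0.02,0],[0,0,0]], spin=[0,0,0,0,3,4,4,2,0,0], grip_force=40)

```text
clock: 4.05
position: [0.5528, -0.1264, 0.2524]
tool_rot: [1.0, 0.0, 0.0, -0.0]
contact_force: [0.1, -0.8, -0.4]
grip_width: 0.0087
```

```bash
python3 - <<'E'
from h import *
s=sense();print(s['clock'],s['position'],s['tool_rot'],s['contact_force'],s['grip_width'],s['dq'].round(3))
np.save('pics/s3.npy',s,allow_pickle=True)
snap('wrist','w3.png')
snap('scene','sc3.png')
E
```

```text
4.05 [ 0.55284085 -0.12641215  0.25235712] [ 9.99999913e-01  4.09643228e-04  3.78504101e-05 -7.02964844e-05] [ 0.12580801 -0.79937823 -0.36561828] 0.008700228236386304 [-0.042 -0.001  0.005 -0.016 -0.002 -0.018]
```

View pics/w3.png

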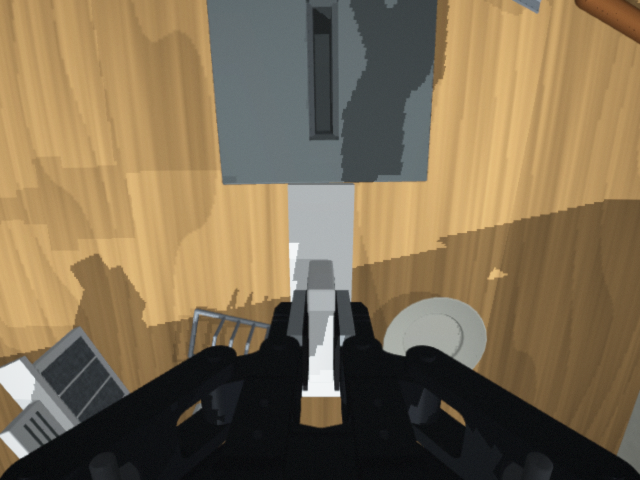

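View pics/sc3.png

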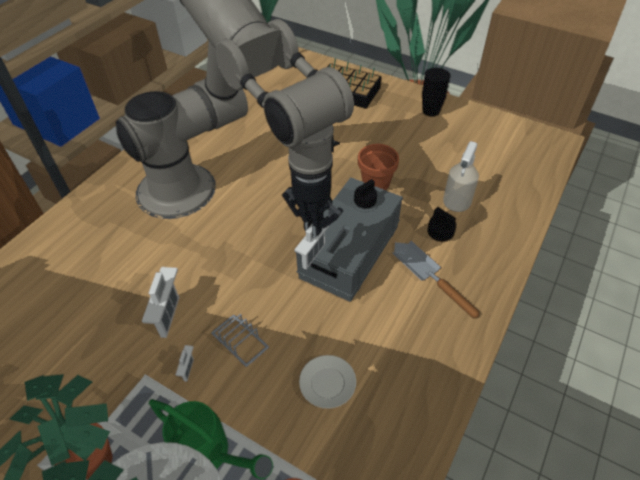

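```bash
python3 - <<'E'
import cv2
a=cv2.imread('pics/w3.png')
cv2.imwrite('pics/z4.png',cv2.resize(a[0:190,200:450],None,fx=3.1,fy=3.1,interpolation=2))
cv2.imwrite('pics/z5.png',cv2.resize(a[170:400,250:400],None,fx=2.6,fy=2.6,interpolation=2))
E
```

```text
(no output)
```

View pics/z4.png

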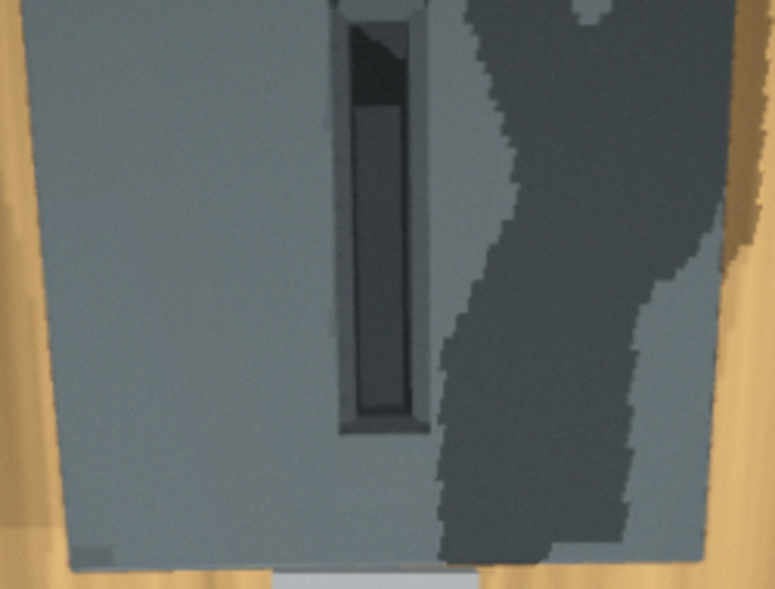

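View pics/z5.png

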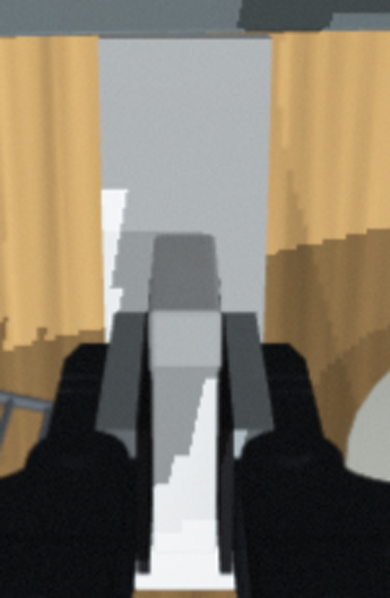

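```bash
python3 - <<'E'
from h import *
s=np.load('pics/s3.npy',allow_pickle=True).item()
c=dict(np.load('pics/w3.npz'))
f=lambda x,y:(200+x/3.1,y/3.1)
P={k:onz(c,*f(*v),.12,s) for k,v in dict(nl=(340,433),nr=(430,432),fl=(330,3),fr=(428,8),tnl=(70,571),tnr=(703,560),tfl=(22,0),tfr=(735,0)).items()}
for k,v in P.items():print(k,v.round(4))
z=s['position'][2]-.0074
for k,v in dict(a=(288.1,184.6),b=(354.2,184.6)).items(): print(k,(onz(c,*v,z,s)-s['position']).round(4))
g=lambda x,y:(250+x/2.6,170+y/2.6)
for v in [(150,310),(220,310)]: print('tabtop',(onz(c,*g(*v),z+.03,s)-s['position']).round(4))
print('nearend',[(onz(c,*g(*v),z,s)-s['position']).round(4) for v in [(135,590),(235,590)]])
d=np.array([P['tnl']-P['tnr'],P['tfl']-P['tnl'],P['tfr']-P['tnr'],P['fl']-P['nl'],P['fr']-P['nr']]);print(np.degrees(np.arctan2(d[:,1],d[:,0])),np.linalg.norm(d,axis=1))
E
```

```text
nl [ 0.544  -0.0627  0.12  ]
nr [ 0.5647 -0.0624  0.12  ]
fl [0.5425 0.0261 0.12  ]
fr [0.5632 0.0252 0.12  ]
tnl [ 0.4793 -0.0945  0.12  ]
tnr [ 0.6302 -0.0918  0.12  ]
tfl [0.4774 0.0274 0.12  ]
tfr [0.6281 0.0275 0.12  ]
a [-0.014   0.0526 -0.0074]
b [ 0.0126  0.0526 -0.0074]
tabtop [-0.0055  0.0207  0.0226]
tabtop [0.004  0.0207 0.0226]
nearend [array([-0.0101, -0.0519, -0.0074]), array([ 0.0088, -0.0519, -0.0074])]
[-178.95724054   90.90199155   90.99934104   90.96033973   91.01019229] [0.15090866 0.12193147 0.11928014 0.0888142  0.08762914]
```

Request:
move_arm(gripper=[0,0,0,0,0,0,0,0,0,0], linear=[[0.0013,0.03,0],[0,0.04,0],[0,0.029,0],[0,0.01,0],[0,0,-0.02],[0,0,-0.02],[0,0,-0.007],[0,0,0],[0,0,0],[0,0,0]], spin=[1,0,0,0,0,0,0,0,0,0], grip_force=40)

```text
clock: 5.4
position: [0.5542, -0.0191, 0.2061]
tool_rot: [1.0, 0.008, 0.001, 0.0]
contact_force: [0.6, -0.6, -0.0]
grip_width: 0.0092
```

```bash
python3 - <<'E'
from h import *
s=sense();print(s['clock'],s['position'],s['tool_rot'],s['contact_force'],s['grip_width'],s['dq'].round(3))
np.save('pics/s4.npy',s,allow_pickle=True)
snap('wrist','w4.png')
c=snap('scene','sc4.png')
cv2.imwrite('pics/z6.png',cv2.resize(c['img'][160:310,270:430],None,fx=3.7,fy=3.7,interpolation=2))
E
```

```text
5.4 [ 0.55418024 -0.0191492   0.20605681] [9.99970361e-01 7.66329172e-03 7.29784933e-04 1.34056608e-04] [ 0.63741444 -0.58116592 -0.03447476] 0.009155778732948589 [ 0.003  0.001  0.005 -0.001 -0.     0.   ]
```

View pics/w4.png

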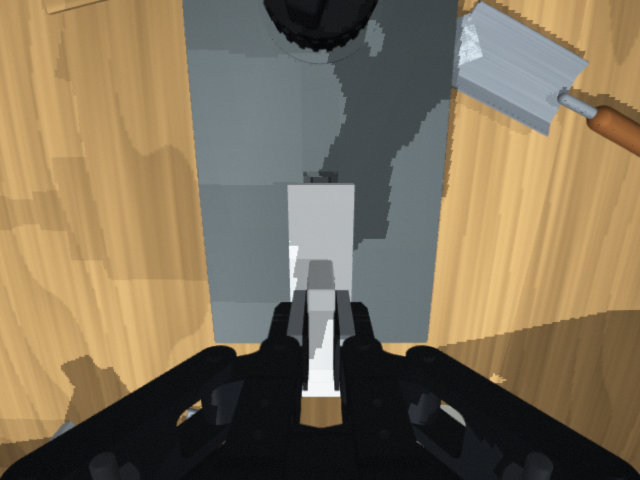

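View pics/z6.png

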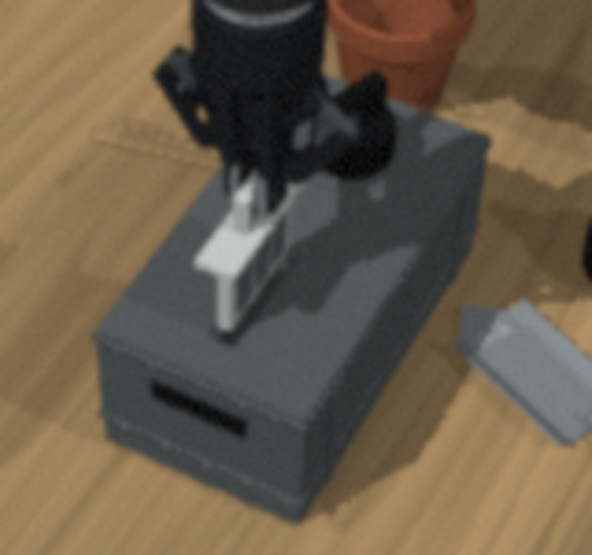

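```bash
python3 - <<'E'
from h import *
s=np.load('pics/s4.npy',allow_pickle=True).item()
c=dict(np.load('pics/w4.npz'))
cv2.imwrite('pics/z7.png',cv2.resize(c['img'][160:200,270:370],None,fx=7,fy=7,interpolation=2))
for p in[(304,172),(338,172),(214,342),(429,342),(188,100),(453,100)]:print(p,onz(c,*p,.12,s).round(4))
E
```

```text
(304, 172) [0.5425 0.0277 0.12  ]
(338, 172) [0.5632 0.028  0.12  ]
(214, 342) [ 0.4789 -0.0927  0.12  ]
(429, 342) [ 0.6313 -0.0905  0.12  ]
(188, 100) [0.4751 0.0686 0.12  ]
(453, 100) [0.6288 0.071  0.12  ]
```

View pics/z7.png

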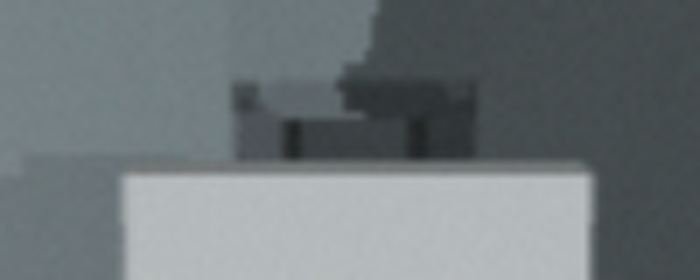

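Request:
move_arm(gripper=[0,0,0,0,0,0,0,0,0,0], linear=[[0,0.0013,0],[0,0,-0.006],[0,0,-0.006],[0,0,-0.006],[0,0,-0.008],[0,0,-0.01],[0,0,-0.01],[0,0,-0.01],[0,0,-0.007],[0,0,0]], spin=[0,0,0,0,0,0,0,0,0,0], grip_force=40)

```text
clock: 6.75
position: [0.5535, -0.0176, 0.1417]
tool_rot: [1.0, 0.008, -0.001, -0.0]
contact_force: [-0.6, 0.9, -1.4]
grip_width: 0.009
```

```bash
python3 - <<'E'
from h import *
s=sense();print(s['clock'],s['position'],s['tool_rot'],s['contact_force'],s['wrist_torque'],s['grip_width'])
c=snap('wrist','w5.png')
E
```

```text
6.75 [ 0.55349463 -0.01758658  0.14168032] [ 9.99969722e-01  7.76093400e-03 -5.57457519e-04 -1.07718002e-04] [-0.63162991  0.91018979 -1.44511249] [-0.00450543 -0.03461446  0.00255909] 0.008961922601764875
```

View pics/w5.png

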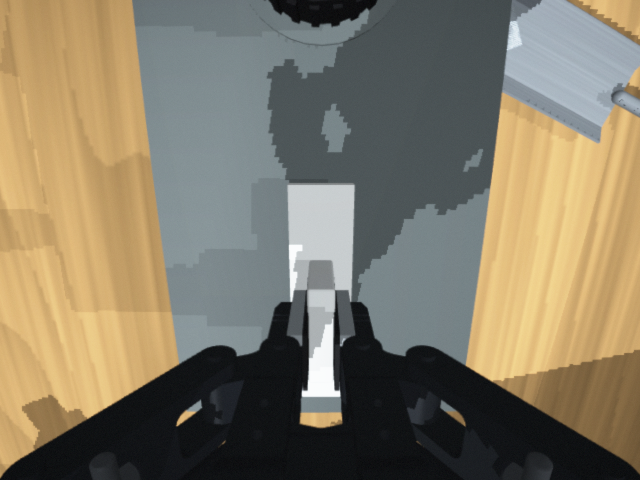

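Request:
move_arm(gripper=[0,0,0,0,0,0,0,0,0,0], linear=[[0,0,-0.003],[0,0,-0.003],[0,0,-0.002],[0,0,-0.001],[0,0,-0.001],[0,0,-0.001],[0,0,-0.001],[0,0,0],[0,0,0],[0,0,0]], spin=[0,0,0,0,0,0,0,0,0,0], grip_force=40)

```text
clock: 8.05
position: [0.5539, -0.0177, 0.1324]
tool_rot: [1.0, 0.008, 0.001, 0.0]
contact_force: [-6.1, 0.7, 14.3]
grip_width: 0.0093
```

Request:
move_arm(gripper=[0.03,0.05,0.05,0.05,0.05,0.06,0.07,0.085,0.085,0.085], linear=[[0,0,0],[0,0,0],[0,0,0],[0,0,0.02],[0,0,0.05],[0,0.03,0.05],[0,0.05,0.03],[-0.002,0.04,0.01],[0,0,0],[0,0,0]], spin=[0,0,0,0,0,0,0,0,0,0], grip_force=40)

```text
clock: 9.3
position: [0.5516, 0.102, 0.2897]
tool_rot: [1.0, 0.008, -0.001, 0.0]
contact_force: [0.2, -0.5, 0.2]
grip_width: 0.085
```

```bash
python3 - <<'E'
from h import *
s=sense();print(s['clock'],s['position'],s['tool_rot'],s['contact_force'],s['joint_positions'])
np.save('pics/s6.npy',s,allow_pickle=True)
c=snap('wrist','w6.png')
c=snap('scene','sc6.png')
cv2.imwrite('pics/z8.png',cv2.resize(c['img'][150:310,270:430],None,fx=3.7,fy=3.7,interpolation=2))
E
```

```text
9.3 [0.55163799 0.10199165 0.28965895] [ 9.99968342e-01  7.93557857e-03 -5.14886748e-04  2.77524195e-04] [ 0.2022355  -0.48422332  0.20295209] [ 4.65016447e-02  3.73439532e-01  1.31586131e+00 -5.18503612e-04
  1.45334224e+00  3.06913492e-02]
```

View pics/w6.png

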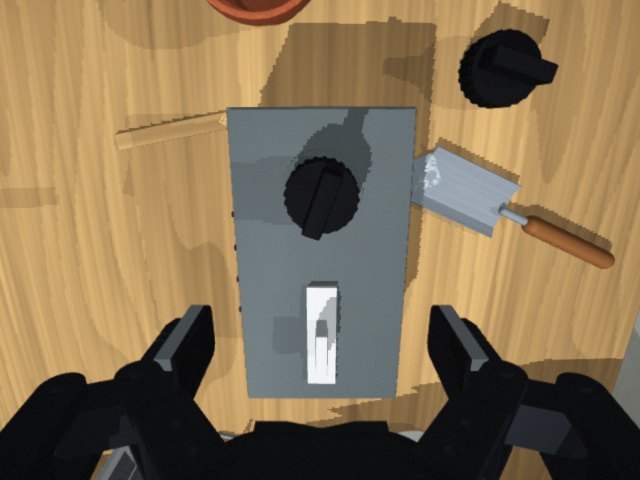

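View pics/z8.png

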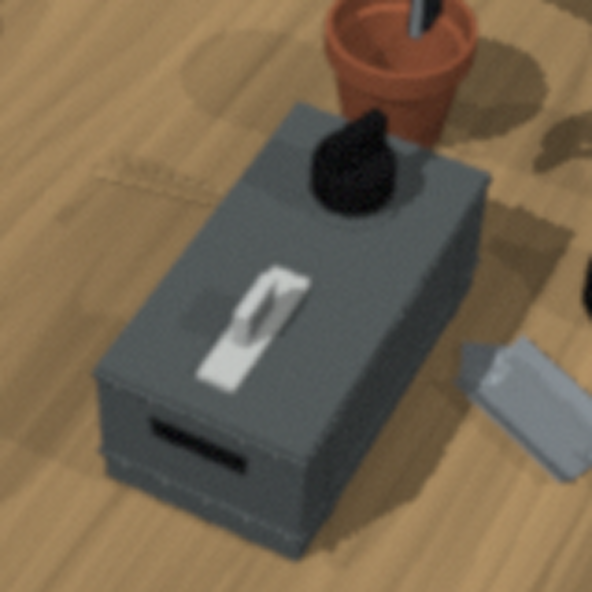

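```bash
python3 - <<'E'
from h import *
a=cv2.imread('pics/w6.png')[140:255,265:385].astype(float)
a=np.clip(a*4,0,255).astype(np.uint8)
cv2.imwrite('pics/z9.png',cv2.resize(a,None,fx=5,fy=5,interpolation=2))
E
```

```text
(no output)
```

View pics/z9.png

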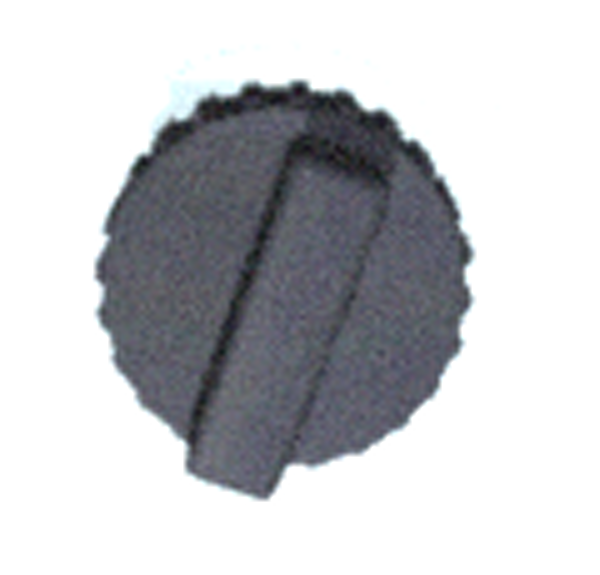

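```bash
python3 - <<'E'
from h import *
s=np.load('pics/s6.npy',allow_pickle=True).item()
c=dict(np.load('pics/w6.npz'))
P=np.array([onz(c,265+x/5,140+y/5,.184,s) for x,y in[(294,150),(388,182),(270,497),(187,470)]])
print(P.round(4),P.mean(0))
f=(P[0]+P[1])/2;n=(P[2]+P[3])/2;d=f-n;print(np.linalg.norm(d),np.degrees(np.arctan2(d[1],d[0]))-90)
print('neck pred',.5537-.14*.017,-.0175+.14)
Q=np.array([onz(c,u,v,.125,s) for u,v in[(306.5,287),(338,287),(335.5,383.5),(307,383.5)]]);print(Q.round(4),Q.mean(0)) # shoulder
E
```

```text
[[0.5519 0.1476 0.184 ]
 [0.5645 0.1436 0.184 ]
 [0.5495 0.0995 0.184 ]
 [0.5379 0.1033 0.184 ]] [0.55093754 0.123519   0.184     ]
0.04651432275252644 -18.179094784112593
neck pred 0.5513199999999999 0.12250000000000001
[[ 0.5388  0.0353  0.125 ]
 [ 0.5671  0.0357  0.125 ]
 [ 0.5679 -0.0694  0.125 ]
 [ 0.5396 -0.0699  0.125 ]] [ 0.55335145 -0.01706056  0.125     ]
```

Request:
move_arm(gripper=[0.06,0.05,0.05,0.05,0.05,0.05,0.05,0.0,0.0,0.0], linear=[[-0.0006,0.0105,-0.02],[0,0.01,-0.02],[0,0,-0.03],[0,0,-0.03],[0,0,-0.02],[0,0,-0.01],[0,0,0],[0,0,0],[0,0,0],[0,0,0]], spin=[-9.5,-9.6,0,0,0,0,0,0,0,0], grip_force=40)

```text
clock: 10.65
position: [0.5517, 0.1229, 0.1613]
tool_rot: [0.987, -0.158, 0.001, -0.0]
contact_force: [1.0, -0.4, 2.5]
grip_width: 0.0132
```

```bash
python3 - <<'E'
from h import *
s=sense();print(s['clock'],s['position'],s['tool_rot'],s['contact_force'],s['wrist_torque'],s['grip_width'])
c=snap('wrist','w7.png')
cv2.imwrite('pics/w7b.png',np.clip(c['img'].astype(float)*2.5,0,255).astype(np.uint8))
E
```

```text
10.65 [0.55174143 0.12291503 0.16127165] [ 9.87408723e-01 -1.58186571e-01  9.94432771e-04 -1.83760247e-04] [ 1.01802495 -0.38129546  2.49644918] [-0.01104178 -0.00153543 -0.01487228] 0.013160164283378123
```

View pics/w7b.png

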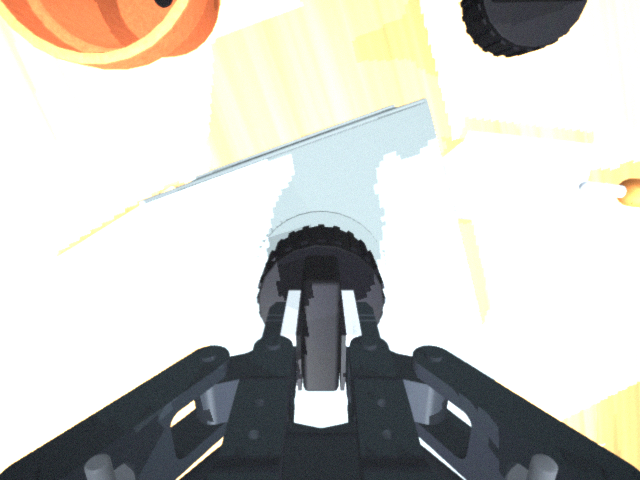

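Request:
move_arm(gripper=[0,0,0,0,0,0,0,0,0,0], linear=[[0,0,0],[0,0,0],[0,0,0],[0,0,0],[0,0,0],[0,0,0],[0,0,0],[0,0,0],[0,0,0],[0,0,0]], spin=[0,2,2,2,2,2,0,0,0,0], grip_force=60)

```text
clock: 11.95
position: [0.5518, 0.1232, 0.1613]
tool_rot: [0.997, -0.072, 0.001, -0.0]
contact_force: [0.0, 1.0, 6.1]
grip_width: 0.0129
```

```bash
python3 - <<'E'
from h import *
s=sense();print(s['clock'],s['position'],s['tool_rot'],np.degrees(2*np.arctan2(s['tool_rot'][1],s['tool_rot'][0])),s['contact_force'],s['wrist_torque'],s['grip_width'])
E
```

```text
11.95 [0.55176447 0.12321718 0.16133468] [ 9.97439819e-01 -7.15021811e-02  1.05614162e-03 -3.61942024e-04] -8.200549310146988 [0.01960055 1.02257941 6.09217811] [ 0.17050121  0.01893696 -0.01275594] 0.012894452159532636
```

Request:
move_arm(gripper=[0,0,0,0,0,0,0,0,0,0], linear=[[0,0,0],[0,0,0],[0,0,0],[0,0,0],[0,0,0],[0,0,0],[0,0,0],[0,0,0],[0,0,0],[0,0,0]], spin=[7,7,7,7,7,7,7,1,0,0], grip_force=60)

```text
clock: 13.2
position: [0.5517, 0.1232, 0.1613]
tool_rot: [0.934, 0.357, 0.001, 0.0]
contact_force: [-0.1, 0.2, 6.9]
grip_width: 0.0127
```

```bash
python3 - <<'E'
from h import *
s=sense();print(s['clock'],s['position'],s['tool_rot'],np.degrees(2*np.arctan2(s['tool_rot'][1],s['tool_rot'][0])),s['contact_force'],s['wrist_torque'],s['grip_width'])
c=snap('wrist','w8.png')
cv2.imwrite('pics/w8b.png',np.clip(c['img'].astype(float)*2.5,0,255).astype(np.uint8))
E
```

```text
13.2 [0.55167126 0.12322618 0.16133674] [9.34199978e-01 3.56748316e-01 1.01920739e-03 3.52174724e-05] 41.801288220711676 [-0.09293032  0.23860113  6.85514505] [0.17194319 0.12036429 0.00797655] 0.012704375504810725
```

View pics/w8b.png

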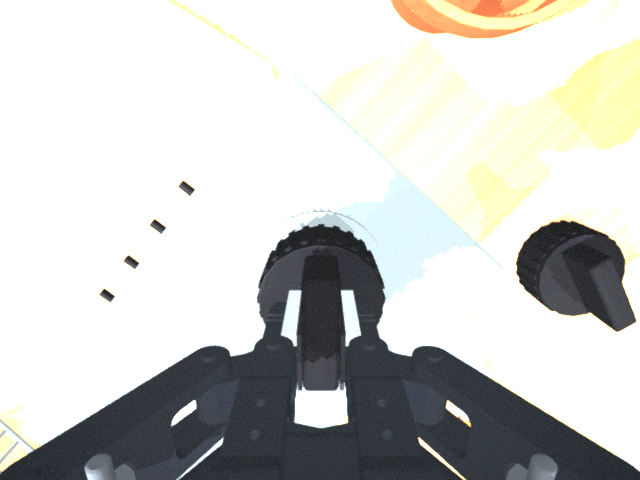

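Request:
move_arm(gripper=[0,0,0,0,0,0,0,0,0,0], linear=[[0,0,0.002],[0,0,0.003],[0,0,0.005],[0,0,0],[0,0,0],[0,0,0],[0,0,0],[0,0,0],[0,0,0],[0,0,0]], spin=[0,0,0,0,0,0,0,0,0,0], grip_force=60)

```text
clock: 14.5
position: [0.5512, 0.1229, 0.1703]
tool_rot: [0.934, 0.357, 0.0, -0.0]
contact_force: [-0.3, 0.6, -1.7]
grip_width: 0.0127
```

Free (only its weight on the tool). Lift 8 cm.

Request:
move_arm(gripper=[0,0,0,0,0,0,0,0,0,0], linear=[[0,0,0.01],[0,0,0.015],[0,0,0.02],[0,0,0.02],[0,0,0.01],[0,0,0.005],[0,0,0],[0,0,0],[0,0,0],[0,0,0]], spin=[0,0,0,0,0,0,0,0,0,0], grip_force=60)

```text
clock: 15.75
position: [0.5511, 0.1228, 0.25]
tool_rot: [0.934, 0.357, -0.0, -0.0]
contact_force: [0.6, -0.8, -0.1]
grip_width: 0.0127
```

```bash
python3 - <<'E'
from h import *
s=sense();print(s['clock'],s['position'],s['contact_force'],s['wrist_torque'],s['grip_width'],s['dq'].round(3))
c=snap('wrist','w9.png')
cv2.imwrite('pics/w9b.png',np.clip(c['img'].astype(float)*2,0,255).astype(np.uint8))
c=snap('scene','sc9.png')
cv2.imwrite('pics/z10.png',cv2.resize(c['img'][130:320,250:450],None,fx=3,fy=3,interpolation=2))
E
```

```text
15.75 [0.55112243 0.1228404  0.25000572] [ 0.59769241 -0.8390549  -0.12818777] [ 0.00101171 -0.00875132  0.01571235] 0.01266080416499741 [ 0.001 -0.002 -0.004 -0.001  0.     0.   ]
```

View pics/w9b.png

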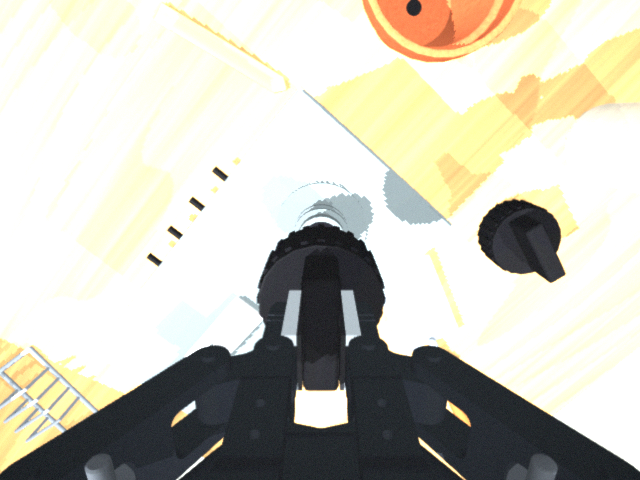

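View pics/z10.png

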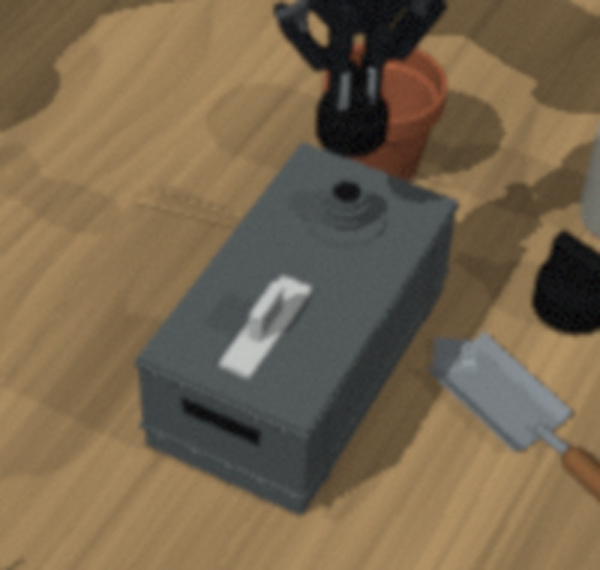

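The cap hangs upright in the gripper about 9 cm above its seat. The bare neck is visible below it, and the cassette is still seated.

```bash
python3 - <<'E'
from station import *
print(job_done())
E
```

```text
the job is handed in; nothing more can be done
None
```

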